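Line up the bottles by height on the staging strip

ROBOT

A 6-joint arm with a two-finger parallel gripper is mounted at the origin on a cart in front of the work surface, level with it; the furniture and walls round the work are solid. World frame = base frame: x ahead of the robot, y to its left, z up, the work surface at z = 0. Lengths are in m, angles in degrees, forces in N, time in s.
With the tool pointing down it reaches from about 0.375 to 0.9 m from the base axis. Payload 3.1 kg.
Tool frame: the origin (TCP) lies midway between the tips of the shut fingers; the grasp point (between the pads) lies 19 mm behind it; x points along the fingers, z is the direction in which the jaws open and shut, and the axes are right-handed (so a half turn about x gives the same grasp; the last joint's range is limited). The gripper opens to 87 mm and grips with 3 to 60 N. Pads are 19 mm wide; open, the fingers measure 117 mm over their backs; the gripper's body (75 mm by 190 mm) begins 51 mm behind the grasp point.
Start: joints at [61.851, 30.224, 82.088, -0, 67.689, -10.227], TCP at [0.192, 0.595, 0.223] pointing down, gripper open.
Joint ranges: [-176.69, 176.69], [-43.24, 126.21], [12.49, 139.97], [-82, 262], [0, 151.66], [-163.58, 163.58]. Speed limits (degrees/s): [159.86, 159.86, 180, 180, 180, 180].

INTERFACE

Orientations are given as a 3x3 rotation matrix whose columns are the frame's x, y, z axes.
In Python, from rig import * gives the robot as it stands.
- The arm moves only by the tool play_rows, never from a script. Its argument "rows" is a list that holds one entry, the list of rows, each a list of 7 numbers: the shift along the tool's x, y, z in m, then the turn, a rotation vector about the tool's x, y, z in degrees, then the finger opening in m, from 0 to 0.087. A call has 1 to 12 rows; each row is the pose to reach, as a shift and turn from the pose commanded when the call began, along the tool's axes at that moment; what a row does not reach only later rows make up. A row lasts 1/10 s, in which the tool goes at most 50 mm and 8.59 degrees, less where a joint would pass 70% of its speed; a pose out of reach is approached as far as the arm can. A call with a gripper value outside its range is refused whole. The fingers move at their own pace and stop on an object; the grip force is fixed at half the most. Time passes only in rows, so rows that repeat a pose let the fingers close. It gives the time, the measured TCP pose, the force and the opening at its end, in the units of the state.
- read_state(): the state, without advancing time (a new reading comes with each control period).
- capture(name): name is "scene" or "top" or "wrist"; returns a dict with "pixels" (480x640x3 uint8, red, green, blue), "intrinsics" (3x3 intrinsics, pixels), "rvec" (rotation vector, rad) and "tvec" (3), from world to camera coordinates, as OpenCV has them. Camera axes: x right, y down, z forward; pixel columns grow to the right and rows downward; lengths in m; the calibration is good to about 2 mm. A picture is of the moment at which its call begins. There is no depth.
- hand_in(): hands the job in, once; it reports no verdict.
Trained networks look in the newest picture that a camera, given by its name, has taken for a name from the list of things; names that differ only in an ending like _2 or _b are one class to them, and where a whole thing is asked for, a point or a joint stands for the part that bears it (a point fixed in the world has none). Each returns a list of dicts, best first, with "p" (0 to 1); they miss things now and then, are a little off and sometimes report something else, mostly with a low value. They report only what shows in the picture. A call takes as long as a camera call. They do not tell look-alikes from the thing itself.
- trace(camera, target): "mask" (480x640 bool, what is visible of it) and "at" ([column, row] in pixels, amid what is visible of it).
The state is a dict: "time_s": time; "joint_positions": joint angles; "qvel": joint speeds; "tau": joint torques, N m; "position": TCP position; "tcp_rot": TCP orientation; "force": force on the tool from outside, world axes, zero at the start; "moment": the same for the moment, N m; "opening": opening from 0.0 (shut) to 1.0 (fully open).
Only numpy, scipy, OpenCV 4.12 (cv2) and the standard library are available. Lean on these libraries where they do the work, as an engineer would, in place of code of your own. Each camera call takes 0.05 s, during which the arm holds its last target.

TASK

For the stock check, stand the dropper bottle, the conical flask and the two amber bottles on the black staging strip in order of height, one upright in the middle of each white ring, with the shortest at the end with the green tab and the tallest at the end with the white tab. Do not knock any of them over, and leave the white mug where it stands.

Things in the scene. Friction and masses are not known exactly. Their poses are not given: they have to be found in the camera images.
- dropper_bottle: dropper bottle with a black collar and a red rubber bulb on top, stands upright, loose. Origin: centre of its underside, z up along its axis; round, so its yaw means nothing. 108 mm tall: body 33 mm across up to 64 mm, collar 21 mm across up to 78 mm, bulb 14 mm across from 78 to 108 mm (can be gripped there like a solid). About 85 g
- flask: clear glass conical flask with a faceted glass stopper (fixed in it), stands upright, loose. Origin: centre of its underside, z up along its axis; round, so its yaw means nothing. 138 mm tall: foot 65 mm across, cone up to 75 mm, neck 32 mm across from 75 to 112 mm, stopper about 38 mm across from 112 to 138 mm (can be gripped there). About 90 g
- small_amber: smaller amber reagent bottle with a white cap and a green-edged label, stands upright, loose. Origin: centre of its underside, z up along its axis; round, so its yaw means nothing. 162 mm tall: body 72 mm across, shoulder up to about 136 mm, cap 42 mm across from 136 to 162 mm (fixed, can be gripped). About 290 g
- large_amber: larger amber reagent bottle with a white cap and a red-edged label, stands upright, loose. Origin: centre of its underside, z up along its axis; round, so its yaw means nothing. 208 mm tall: body 93 mm across, shoulder up to about 182 mm, cap 42 mm across from 182 to 208 mm (fixed, can be gripped). About 410 g; gripped by the cap it can swing a little in the fingers
- mark_a: white ring, 98 mm across with a centre dot, printed flat on the black mat of the staging strip. Origin: ring centre on the mat's surface (10 mm above the bench), y along the row from mark_d towards mark_a. Rings are 106 mm apart in the row; this is an end ring of the row
- mark_b: white ring, 98 mm across with a centre dot, printed flat on the black mat of the staging strip. Origin: ring centre on the mat's surface (10 mm above the bench), y along the row from mark_d towards mark_a. Rings are 106 mm apart in the row; this is an inner ring, next to mark_a
- mark_c: white ring, 98 mm across with a centre dot, printed flat on the black mat of the staging strip. Origin: ring centre on the mat's surface (10 mm above the bench), y along the row from mark_d towards mark_a. Rings are 106 mm apart in the row; this is an inner ring, next to mark_d
- mark_d: white ring, 98 mm across with a centre dot, printed flat on the black mat of the staging strip. Origin: ring centre on the mat's surface (10 mm above the bench), y along the row from mark_d towards mark_a. Rings are 106 mm apart in the row; this is the end ring opposite to mark_a
- green_tab: green plastic tab, 92 x 20 x 10 mm, fixed on the staging strip across one end, 63 mm beyond the centre of the end ring there (mark_a or mark_d: it changes from start to start); a like white tab is at the other end. It marks where the shortest thing goes. The strip is 106 mm wide, 476 mm long, 10 mm high and fixed to the bench. Origin: centre of the tab's underside, on the mat
- mug: white mug with a handle, 72 x 99 x 80 mm high, a loose bystander behind the strip, in front of the balance (a tall glass-walled case behind the middle of the strip: keep the arm off it). Origin: centre of its outline's underside; the cup is centred 13 mm to -y of it, the handle points to its +y
Mind the look-alikes: they are no part of the job. Leave any purple or yellow look-alike of the small_amber alone.

How it is judged:
By the outcome, as a careful person would: the job done as asked, in the order asked, and still so for the second after the job is handed in, with the robot touching nothing.
It also fails if it takes over 109 s, if anything falls off the work surface, if the arm or the gripper's body presses on something with over 40 N, if the wrist force passes 120 N, or if a joint passes its speed limit or range.

## Working session

There is one attempt and no reset: what is moved stays moved. The work goes in short steps, Python scripts to look and compute and a tool call to move; the robot and the scene stay as the last step left them, time stands still between calls to the robot, and variables do not carry over. Pictures are saved under pics/ and viewed, and the job is handed in when it is done.

Besides the shell and the picture viewer there is one more tool, called after "Request:" as a command line: name --argument value ..., lists and objects as JSON in quotes. play_rows: Moves the arm, as the interface text tells. Its arguments: {"type":"object","properties":{"rows":{"type":"array"}},"required":["rows"]}

```bash
mkdir -p pics; ls
cat > h.py <<'E'
from rig import *
import numpy as np, cv2
def save(c,n):
    cv2.imwrite(f'pics/{n}.png',c['pixels'][:,:,::-1])
def cam(c):
    R=cv2.Rodrigues(np.array(c['rvec'],float))[0]; t=np.array(c['tvec'],float).reshape(3); K=np.array(c['intrinsics'],float)
    return R,t,K
def ray(c,uv,z):
    R,t,K=cam(c); d=R.T@np.linalg.inv(K)@np.array([uv[0],uv[1],1.]); o=-R.T@t
    return o+d*(z-o[2])/d[2]
def proj(c,p):
    R,t,K=cam(c); q=K@(R@np.array(p,float)+t); return q[:2]/q[2]
E
python3 - <<'E'
from h import *
for n in ("scene","top","wrist"):
    c=capture(n); save(c,n+"0"); R,t,K=cam(c); print(n,(-R.T@t).round(3),R[2].round(3),K[0,0])
s=read_state(); print(s['time_s'],s['position'],np.round(s['tcp_rot'],3),s['opening'])
E
```

```text
pics
scene [-0.007 -0.523  1.037] [ 0.492  0.42  -0.763] 493.6837062057492
top [ 0.396 -0.013  1.179] [ 0.199  0.007 -0.98 ] 475.0199225416692
wrist [0.13  0.615 0.384] [ 0.229 -0.076 -0.971] 404.5605830945808
0.15 [0.19203477 0.59416621 0.22177178] [[-0.001 -0.951  0.308]
 [-0.002  0.308  0.951]
 [-1.     0.    -0.002]] 0.9996734746409981
```

View pics/scene0.png

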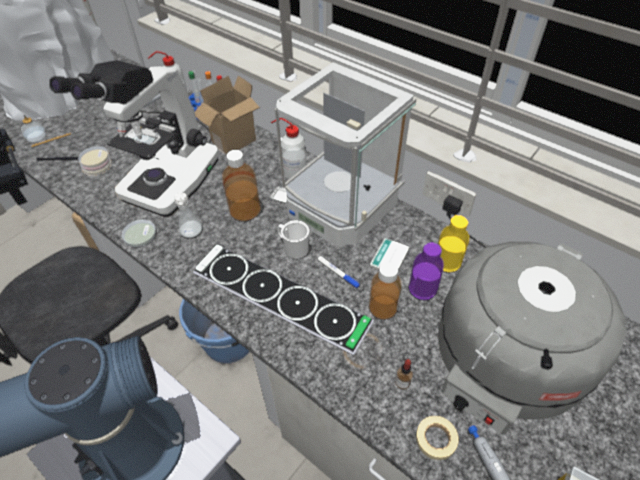

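View pics/top0.png

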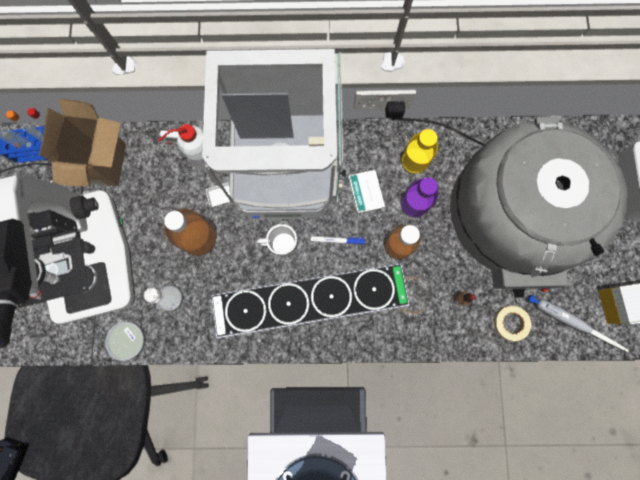

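View pics/wrist0.png

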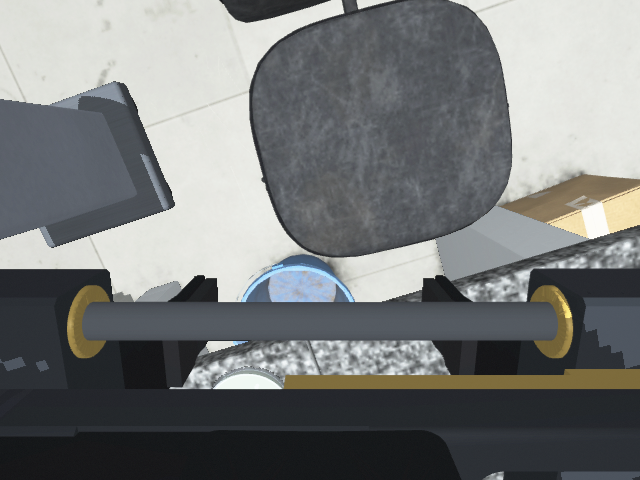

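The scene view shows large_amber at (240,190), flask at (188,215), small_amber at (385,290) and the dropper at (405,370). The purple bottle is at (425,270) and the yellow one at (453,243). The strip's green tab is at (358,332), on the -y end, and the white tab is at (210,260). Next I'll localise everything.

```bash
cat >> h.py <<'E'
PROF={'dropper_bottle':[(0,.0165),(.06,.0165),(.064,.0105),(.078,.0105),(.079,.007),(.104,.007),(.108,.004)],
'flask':[(0,.0325),(.008,.0325),(.075,.016),(.112,.016),(.113,.019),(.138,.019)],
'small_amber':[(0,.036),(.105,.036),(.136,.016),(.137,.021),(.162,.021)],
'large_amber':[(0,.0465),(.145,.0465),(.182,.016),(.183,.021),(.208,.021)]}
A=np.linspace(0,2*np.pi,40)
def sil(c,name,x,y,z0=0.):
    m=np.zeros((480,640),np.uint8); P=PROF[name]
    def ring(z,r): return np.array([proj(c,(x+r*np.cos(a),y+r*np.sin(a),z0+z)) for a in A],np.float32)
    rs=[ring(*p) for p in P]
    for a,b in zip(rs[:-1],rs[1:]):
        cv2.fillConvexPoly(m,np.round(cv2.convexHull(np.vstack([a,b]))*16).astype(np.int32),1,shift=4)
    return m.astype(bool)
from scipy.optimize import minimize
def fit(obs,name,x0,z0=0.):
    def f(p):
        l=0
        for c,m in obs:
            s=sil(c,name,p[0],p[1],z0); l+=1-(s&m).sum()/max(1,(s|m).sum())
        return l
    r=minimize(f,x0,method='Nelder-Mead',options=dict(initial_simplex=np.array([x0,[x0[0]+.01,x0[1]],[x0[0],x0[1]+.01]]),xatol=2e-4,fatol=1e-4))
    return r.x,r.fun/len(obs)
E
python3 - <<'E'
from h import *
cs={n:capture(n) for n in('scene','top')}
for name in PROF:
    obs={}
    for n in cs:
        for d in trace(n,name)[:4]:
            print(name,n,round(d['p'],2),np.round(d['at']),d['mask'].sum())
            if n not in obs: obs[n]=(cs[n],d['mask'])
    x0=ray(cs['top'],np.argwhere(obs['top'][1]).mean(0)[::-1] if 'top' in obs else (0,0),PROF[name][-1][0]/2)[:2]
    for k in obs: print('   ',k,fit([obs[k]],name,x0))
    print('  both',fit(list(obs.values()),name,x0))
for name in ['mark_a','mark_b','mark_c','mark_d','green_tab','mug']:
    for n in cs:
        for d in trace(n,name)[:5]:
            cy,cx=np.argwhere(d['mask']).mean(0)
            print(name,n,round(d['p'],2),np.round(d['at']),d['mask'].sum(),ray(cs[n],(cx,cy),.01 if 'mug' not in name else .04).round(4))
E
```

```text
dropper_bottle scene 0.96 [401. 375.] 385
dropper_bottle top 0.68 [464. 297.] 243
    scene (array([ 0.45767185, -0.35476881]), np.float64(0.13677130044843044))
    top (array([ 0.45825527, -0.35214659]), np.float64(0.1678082191780822))
  both (array([ 0.459018  , -0.35423433]), np.float64(0.16137888956680901))
flask scene 0.69 [186. 221.] 741
flask top 0.69 [165. 297.] 766
    scene (array([0.46960013, 0.35794891]), np.float64(0.14827586206896548))
    top (array([0.46970387, 0.35901723]), np.float64(0.11239860950173808))
  both (array([0.46932422, 0.35794473]), np.float64(0.1328268080964583))
small_amber scene 0.98 [453. 239.] 1228
small_amber scene 0.87 [383. 292.] 1470
small_amber scene 0.81 [427. 272.] 1527
small_amber top 0.83 [399. 242.] 996
small_amber top 0.79 [422. 196.] 1077
small_amber top 0.59 [420. 151.] 1099
small_amber top 0.5 [187. 230.] 1931
    scene (array([ 0.58915408, -0.2079259 ]), np.float64(1.0))
    top (array([ 0.59206393, -0.21056079]), np.float64(0.07613741875580315))
  both (array([ 0.59206393, -0.21056079]), np.float64(0.5380687093779015))
large_amber s
[... 1733 characters left out ...]
 0.01  ]
mark_d scene 0.64 [262. 287.] 880 [0.4501 0.0622 0.01  ]
mark_d scene 0.6 [297. 300.] 1052 [ 0.4661 -0.042   0.01  ]
mark_d scene 0.56 [332. 320.] 1163 [ 0.483  -0.1463  0.01  ]
mark_d top 0.96 [243. 306.] 1347 [0.436  0.1692 0.01  ]
mark_d top 0.79 [373. 290.] 1226 [ 0.4836 -0.1448  0.01  ]
mark_d top 0.78 [332. 296.] 1266 [ 0.4687 -0.0395  0.01  ]
mark_d top 0.64 [287. 304.] 1219 [0.4515 0.0653 0.01  ]
green_tab scene 0.87 [357. 333.] 286 [ 0.4956 -0.2066  0.01  ]
green_tab top 0.52 [399. 284.] 295 [ 0.4939 -0.2076  0.01  ]
mug scene 0.76 [292. 237.] 869 [0.6022 0.0822 0.04  ]
mug scene 0.71 [262. 287.] 960 [0.4361 0.0455 0.04  ]
mug top 0.77 [280. 240.] 833 [0.6039 0.0825 0.04  ]
```

Run:
```python
import cv2
a=cv2.imread('pics/top0.png')[180:350,130:490]; cv2.imwrite('pics/crop.png',cv2.resize(a,None,fx=2.2,fy=2.2,interpolation=cv2.INTER_CUBIC))
```

```text
(no output)
```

View pics/crop.png

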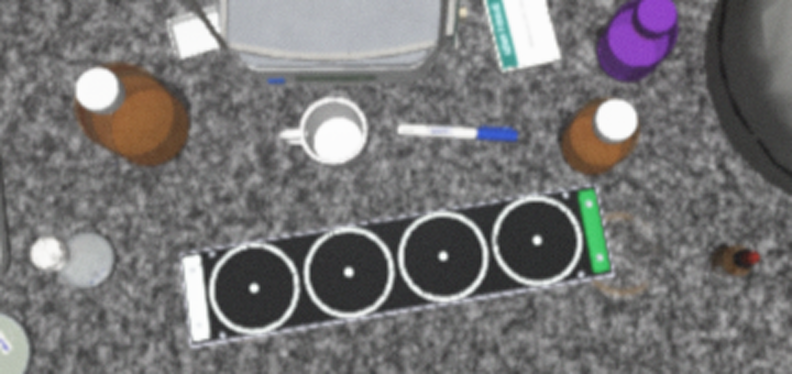

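Run:
```python
from h import *
cs={n:capture(n) for n in('scene','top')}
obs=[]
for n,at in (('scene',(383,292)),('top',(399,242))):
    for d in trace(n,'small_amber'):
        if np.hypot(*(np.array(d['at'])-at))<12: obs.append((cs[n],d['mask']));break
for o in obs: print(fit([o],'small_amber',[.592,-.21]))
print(fit(obs,'small_amber',[.592,-.21]))
print('top only purple', [ (np.round(d['at']),fit([(cs['top'],d['mask'])],'small_amber',ray(cs['top'],d['at'],.08)[:2])) for d in trace('top','small_amber') if d['at'][0]>410])
S=cs['scene']; T=cs['top']
print('box corner scene',ray(S,(447,390),0), 'top',ray(T,(494,288),.05))
print('balance base left-front',ray(T,(232,205),.06),ray(S,(287,208),.06))
for z in(.2,.3,.4): print('balance top fl',z,ray(T,(206,165),z),ray(S,(281,103),z), 'fr',ray(T,(338,165),z))
import cv2
for n,c in cs.items():
    im=c['pixels'][:,:,::-1].copy()
    for nm,p in dict(dropper_bottle=(.4585,-.3536),flask=(.4695,.3584),small_amber=fit(obs,'small_amber',[.592,-.21])[0],large_amber=(.6195,.2920)).items():
        cn,_=cv2.findContours(sil(c,nm,*p).astype(np.uint8),cv2.RETR_EXTERNAL,cv2.CHAIN_APPROX_NONE); cv2.drawContours(im,cn,-1,(0,255,0),1)
    cv2.imwrite(f'pics/fit_{n}.png',im)
a=cv2.imread('pics/fit_top.png')[170:330,130:510]; cv2.imwrite('pics/fit_top2.png',cv2.resize(a,None,fx=2.1,fy=2.1))
a=cv2.imread('pics/fit_scene.png')[130:400,160:460]; cv2.imwrite('pics/fit_scene2.png',cv2.resize(a,None,fx=2.2,fy=2.2))
```

```text
(array([ 0.59316454, -0.21043688]), np.float64(0.04817788758492891))
(array([ 0.5919044, -0.2099651]), np.float64(0.097856477166822))
(array([ 0.59289934, -0.21021126]), np.float64(0.07478288349110129))
top only purple [(array([423., 196.]), (array([ 0.70016138, -0.25599874]), np.float64(0.07100591715976334))), (array([420., 151.]), (array([ 0.81626937, -0.26404307]), np.float64(0.06362922230950507)))]
box corner scene [ 0.50627452 -0.44100452  0.        ] top [ 0.48106827 -0.42361617  0.05      ]
balance base left-front [0.6889025  0.19840562 0.06      ] [0.66107244 0.15928909 0.06      ]
balance top fl 0.2 [0.74256884 0.23063508 0.2       ] [0.87308896 0.35914352 0.2       ] fr [ 0.73842168 -0.05553468  0.2       ]
balance top fl 0.3 [0.70717232 0.20577796 0.3       ] [0.76795862 0.25376454 0.3       ] fr [ 0.70344869 -0.05116658  0.3       ]
balance top fl 0.4 [0.67177579 0.18092085 0.4       ] [0.66282827 0.14838556 0.4       ] fr [ 0.66847569 -0.04679848  0.4       ]
```

View pics/fit_top2.png

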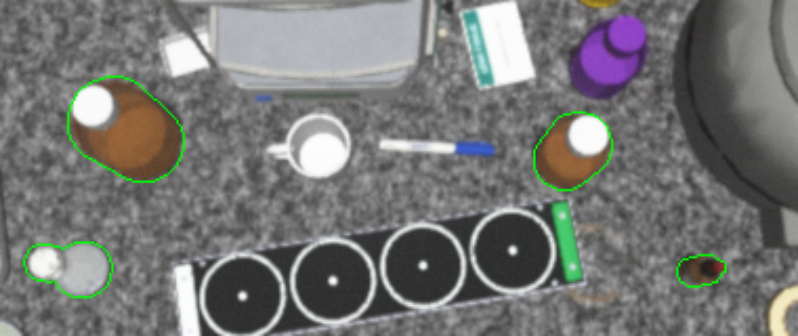

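View pics/fit_scene2.png

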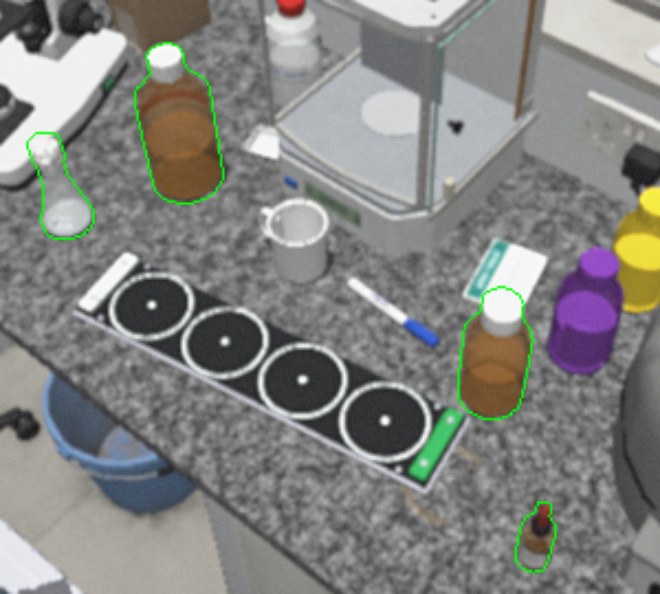

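The fitted outlines match. Small_amber is the brown bottle at top (399,242), with a white cap and a clear gap to the purple one (423,196) and the yellow one (420,151). I'll keep the jaws along world x (ψ=0), so a tool shift reads as (-dz, dy, dx), and place the items from shortest to tallest.

Request:
play_rows --rows '[[[-0.02,-0.1,-0.05,20,0,0,0.087],[-0.04,-0.2,-0.1,45,0,0,0.087],[-0.078,-0.32,-0.152,72.1,0,0,0.06],[-0.078,-0.32,-0.152,72.1,0,0,0.06],[-0.078,-0.32,-0.152,72.1,0,0,0.06],[-0.078,-0.32,-0.152,72.1,0,0,0.06],[-0.078,-0.32,-0.152,72.1,0,0,0.06],[-0.078,-0.32,-0.152,72.1,0,0,0.06],[-0.078,-0.32,-0.152,72.1,0,0,0.06],[-0.078,-0.32,-0.152,72.1,0,0,0.06],[-0.078,-0.32,-0.152,72.1,0,0,0.06],[-0.078,-0.32,-0.152,72.1,0,0,0.06]]]'

```text
time_s: 2.7
position: [0.4495, 0.3519, 0.3004]
tcp_rot: [[-0.0, -0.001, 1.0], [-0.0, 1.0, 0.001], [-1.0, -0.0, -0.0]]
force: [0.7, -0.2, 0.5]
opening: 0.691
```

Run:
```python
from h import *
s=read_state(); print(s['time_s'],s['position'],np.round(s['tcp_rot'],4),s['opening'],s['force'])
```

```text
2.7 [0.44946924 0.35188292 0.3004252 ] [[-4.0e-04 -1.4e-03  1.0e+00]
 [-1.0e-04  1.0e+00  1.4e-03]
 [-1.0e+00 -1.0e-04 -4.0e-04]] 0.6912690982844351 [ 0.67085027 -0.20627566  0.52841057]
```

Request:
play_rows --rows '[[[0,-0.05,0.01,0,0,0,0.04],[0,-0.1,0.02,0,0,0,0.04],[0,-0.15,0.03,0,0,0,0.04],[0,-0.2,0.04,0,0,0,0.04],[0,-0.25,0.05,0,0,0,0.04],[0,-0.3,0.05,0,0,0,0.04],[0,-0.35,0.05,0,0,0,0.04],[0,-0.4,0.05,0,0,0,0.04],[0,-0.45,0.045,0,0,0,0.04],[0,-0.5,0.04,0,0,0,0.04],[0,-0.55,0.03,0,0,0,0.04],[0,-0.6,0.02,0,0,0,0.04]]]'

```text
time_s: 3.9
position: [0.4709, -0.2426, 0.3006]
tcp_rot: [[0.0, -0.001, 1.0], [-0.0, 1.0, 0.001], [-1.0, -0.0, 0.0]]
force: [1.5, 0.1, 0.5]
opening: 0.461
```

Request:
play_rows --rows '[[[0.04,-0.105,-0.011,0,0,0,0.04],[0.1,-0.105,-0.011,0,0,0,0.04],[0.1,-0.105,-0.011,0,0,0,0.04],[0.1,-0.105,-0.011,0,0,0,0.04],[0.1,-0.105,-0.011,0,0,0,0.04],[0.1,-0.105,-0.011,0,0,0,0.04]]]'

```text
time_s: 4.5
position: [0.4612, -0.3456, 0.202]
tcp_rot: [[0.002, -0.001, 1.0], [-0.001, 1.0, 0.001], [-1.0, -0.001, 0.002]]
force: [-0.1, -0.2, 0.1]
opening: 0.455
```

Run:
```python
from h import *
s=read_state(); print(s['time_s'],s['position'],s['opening'],s['force'])
c=capture('wrist'); save(c,'w1'); 
# lines: bulb tops
print(proj(c,(.4585,-.3536,.108)),proj(c,(.4585,-.3536,.0)))
```

```text
4.5 [ 0.4611563  -0.34563234  0.20202161] 0.45536125984661086 [-0.0696077  -0.17849084  0.0736406 ]
[314.34299455 256.45183708] [315.5794975 224.0093706]
```

View pics/w1.png

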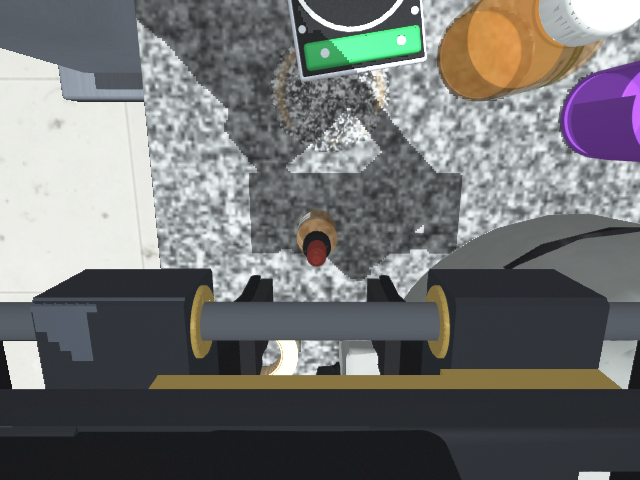

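The wrist view shows the bulb tip at (317,258), where I predicted (314,256). The drum shows on the right at (450,260), so I'll check its clearance before descending.

```bash
python3 - <<'E'
from h import *
T=capture('top'); W=capture('wrist'); S=capture('scene'); save(T,'t1'); save(S,'s1')
for z in (.1,.15,.2):
    print(z,[ray(T,p,z)[:2].round(3) for p in((456,210),(470,255),(490,275),(495,285))],'W',[ray(W,p,z)[:2].round(3) for p in((405,290),(440,245),(480,230))])
E
python3 -c "
import cv2
a=cv2.imread('pics/s1.png')[200:480,300:640]; cv2.imwrite('pics/s1c.png',cv2.resize(a,None,fx=2.1,fy=2.1))"
```

```text
0.1 [array([ 0.659, -0.333]), array([ 0.553, -0.357]), array([ 0.507, -0.399]), array([ 0.484, -0.408])] W [array([ 0.522, -0.38 ]), array([ 0.544, -0.348]), array([ 0.57 , -0.338])]
0.15 [array([ 0.647, -0.318]), array([ 0.546, -0.341]), array([ 0.502, -0.381]), array([ 0.48, -0.39])] W [array([ 0.51 , -0.361]), array([ 0.528, -0.335]), array([ 0.549, -0.327])]
0.2 [array([ 0.635, -0.303]), array([ 0.538, -0.325]), array([ 0.496, -0.363]), array([ 0.476, -0.372])] W [array([ 0.499, -0.343]), array([ 0.513, -0.322]), array([ 0.529, -0.316])]
```

View pics/s1c.png

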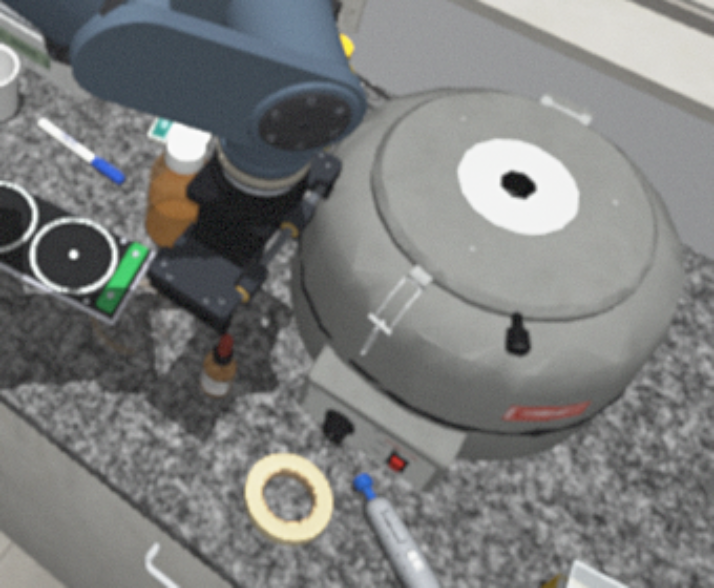

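Run:
```python
from h import *
T=capture('top');S=capture('scene')
for z in (.05,.1,.15,.2,.25):
    P=np.array([ray(T,p,z)[:2] for p in((456,210),(470,255),(628,190),(545,122),(480,150),(610,140),(461,235))])
    A_=np.c_[2*P,np.ones(len(P))]; q=np.linalg.lstsq(A_,(P**2).sum(1),rcond=None)[0]; r=np.sqrt(q[2]+q[0]**2+q[1]**2)
    C=np.array([proj(S,(q[0]+r*np.cos(a),q[1]+r*np.sin(a),z)) for a in A]); i=C[:,0].argmin()
    print(z,q[:2].round(3),r.round(3),'S left',C[i].round(),'right',C[:,0].max().round(),'bottom',C[:,1].max().round(),'dropper gap',(np.hypot(*(q[:2]-[.459,-.354]))-r).round(3),'dir',np.degrees(np.arctan2(q[1]+.354,q[0]-.459)).round(),np.hypot(P[:,0]-q[0],P[:,1]-q[1]).round(3))
```

```text
0.05 [ 0.677 -0.57 ] 0.223 S left [439. 343.] right 657.0 bottom 466.0 dropper gap 0.084 dir -45.0 [0.223 0.229 0.205 0.221 0.212 0.243 0.226]
0.1 [ 0.665 -0.546] 0.213 S left [435. 330.] right 649.0 bottom 449.0 dropper gap 0.068 dir -43.0 [0.213 0.219 0.196 0.211 0.203 0.233 0.216]
0.15 [ 0.652 -0.521] 0.203 S left [430. 316.] right 641.0 bottom 430.0 dropper gap 0.052 dir -41.0 [0.203 0.209 0.187 0.201 0.193 0.222 0.206]
0.2 [ 0.64  -0.496] 0.193 S left [425. 301.] right 632.0 bottom 411.0 dropper gap 0.037 dir -38.0 [0.193 0.199 0.178 0.192 0.184 0.211 0.196]
0.25 [ 0.627 -0.472] 0.184 S left [419. 285.] right 623.0 bottom 390.0 dropper gap 0.022 dir -35.0 [0.183 0.189 0.169 0.182 0.175 0.2   0.186]
```

The widest drum band sits at about z 0.05–0.10, leaving roughly 65 mm of gap towards -45°. I'll turn the jaws to ψ=45° so the body's narrow side faces the drum.

Request:
play_rows --rows '[[[0,0,0,-8,0,0,0.04],[0,0,0,-16,0,0,0.04],[0,0,0,-24,0,0,0.04],[0,0,0,-32,0,0,0.04],[0,0,0,-40,0,0,0.04],[0,0,0,-45,0,0,0.04],[0,0,0,-45,0,0,0.04],[0,0,0,-45,0,0,0.04]]]'

```text
time_s: 5.6
position: [0.4603, -0.3461, 0.2009]
tcp_rot: [[0.0, -0.706, 0.709], [-0.0, 0.709, 0.706], [-1.0, -0.001, 0.0]]
force: [0.0, -0.0, -0.2]
opening: 0.458
```

Request:
play_rows --rows '[[[0,-0.0047,-0.0065,0,0,0,0.04],[0.03,-0.0047,-0.0065,0,0,0,0.04],[0.06,-0.0047,-0.0065,0,0,0,0.04],[0.09,-0.0047,-0.0065,0,0,0,0.04],[0.105,-0.0047,-0.0065,0,0,0,0.04],[0.118,-0.0047,-0.0065,0,0,0,0.04],[0.118,-0.0047,-0.0065,0,0,0,0.04],[0.118,-0.0047,-0.0065,0,0,0,0.04]]]'

```text
time_s: 6.4
position: [0.4592, -0.3548, 0.0829]
tcp_rot: [[0.001, -0.707, 0.708], [-0.001, 0.708, 0.707], [-1.0, -0.001, -0.0]]
force: [-0.7, 0.2, -0.3]
opening: 0.456
```

Run:
```python
from h import *
c=capture('wrist'); save(c,'w2'); s=read_state(); print(s['position'],s['force'])
S=capture('scene'); a=S['pixels'][300:420,340:480,::-1]; cv2.imwrite('pics/s2.png',cv2.resize(a,None,fx=4,fy=4))
```

```text
[ 0.45941915 -0.35498883  0.08336763] [ 0.53253133 -0.05418643 -0.41178345]
```

View pics/w2.png

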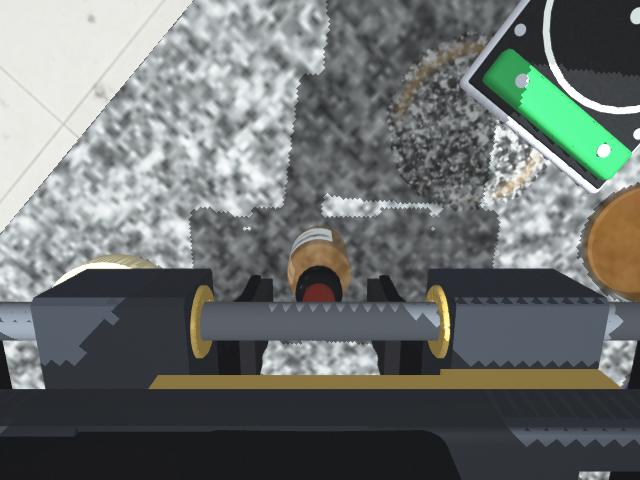

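View pics/s2.png

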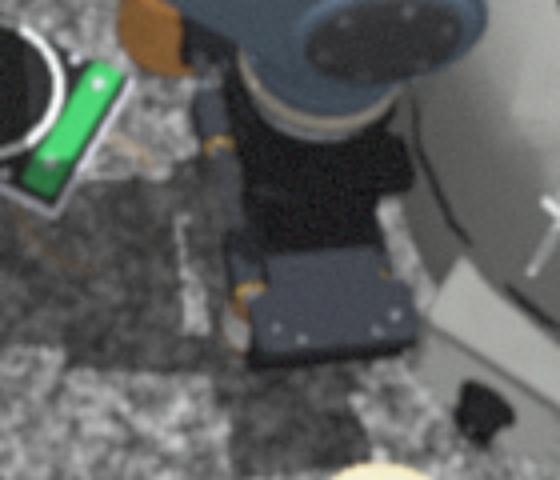

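The bulb sits midway between the fingers, at col 319 against finger edges 273 and 367. Closing.

Request:
play_rows --rows '[[[0,0,0,0,0,0,0.0],[0,0,0,0,0,0,0.0],[0,0,0,0,0,0,0.0],[0,0,0,0,0,0,0.0],[0,0,0,0,0,0,0.0],[0,0,0,0,0,0,0.0],[0,0,0,0,0,0,0.0],[0,0,0,0,0,0,0.0]]]'

```text
time_s: 7.3
position: [0.4589, -0.3544, 0.0827]
tcp_rot: [[0.0, -0.707, 0.707], [-0.0, 0.707, 0.707], [-1.0, -0.0, -0.0]]
force: [-1.0, 0.1, 1.4]
opening: 0.141
```

Request:
play_rows --rows '[[[-0.02,0,0,0,0,0,0.0],[-0.05,0,0,0,0,0,0.0],[-0.09,0,0,0,0,0,0.0],[-0.12,0,0,0,0,0,0.0],[-0.12,0,0,0,0,0,0.0],[-0.12,0,0,0,0,0,0.0]]]'

```text
time_s: 7.9
position: [0.4588, -0.3539, 0.2025]
tcp_rot: [[0.0, -0.707, 0.707], [0.0, 0.707, 0.707], [-1.0, -0.0, 0.0]]
force: [-0.5, -0.1, -1.0]
opening: 0.139
```

```bash
cat >> h.py <<'E'
def local(dx,dy,dz,psi):
    p=np.radians(psi); return np.round([-dz,-np.sin(p)*dx+np.cos(p)*dy,np.cos(p)*dx+np.sin(p)*dy],4)
E
python3 - <<'E'
from h import *
c=capture('wrist'); save(c,'w3'); s=read_state(); p=s['position']; print(p,s['opening'],s['force'])
# rings: average of both cams, fit line
M=np.array([[.4336,.1659],[.4501,.0622],[.4661,-.042],[.483,-.1463]])*.5+.5*np.array([[.436,.1692],[.4515,.0653],[.4687,-.0395],[.4836,-.1448]])
ctr=M.mean(0); d=M[0]-M[3]; d/=np.hypot(*d); R=[ctr+d*k*.106 for k in(1.5,.5,-.5,-1.5)]; print(np.round(R,4),np.round(M,4))
print(local(R[3][0]-p[0],R[3][1]-p[1],0,45))
E
```

```text
[ 0.45816872 -0.35325758  0.20139959] 0.14179722416960755 [ 0.09648233  0.48856289 -1.46385402]
[[ 0.4347  0.1684]
 [ 0.451   0.0636]
 [ 0.4672 -0.0411]
 [ 0.4834 -0.1459]] [[ 0.4348  0.1675]
 [ 0.4508  0.0638]
 [ 0.4674 -0.0408]
 [ 0.4833 -0.1456]]
[0.     0.1288 0.1645]
```

View pics/w3.png

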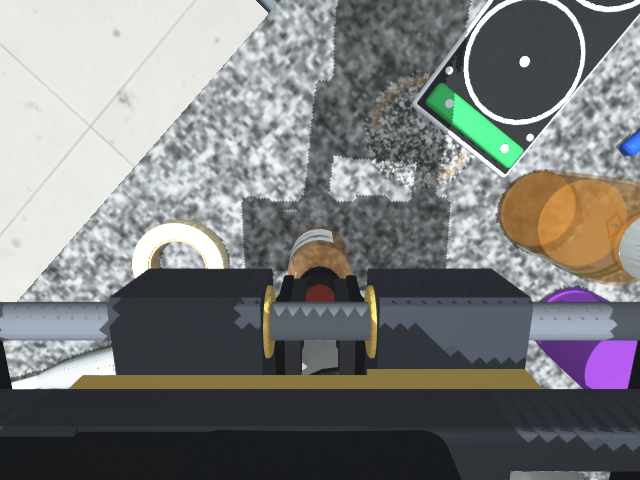

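Request:
play_rows --rows '[[[0,0.032,0.041,0,0,0,0.0],[0,0.064,0.082,0,0,0,0.0],[0,0.096,0.123,0,0,0,0.0],[0,0.1288,0.1645,0,0,0,0.0],[0,0.1288,0.1645,0,0,0,0.0],[0,0.1288,0.1645,0,0,0,0.0],[0.03,0.1288,0.1645,0,0,0,0.0],[0.06,0.1288,0.1645,0,0,0,0.0],[0.08,0.1288,0.1645,0,0,0,0.0],[0.09,0.1288,0.1645,0,0,0,0.0],[0.09,0.1288,0.1645,0,0,0,0.0],[0.09,0.1288,0.1645,0,0,0,0.0]]]'

```text
time_s: 9.15
position: [0.4846, -0.1479, 0.1127]
tcp_rot: [[0.0, -0.706, 0.708], [-0.0, 0.708, 0.706], [-1.0, -0.001, 0.0]]
force: [0.5, -0.2, -0.7]
opening: 0.138
```

Run:
```python
from h import *
c=capture('wrist'); save(c,'w4'); s=read_state(); p=s['position']; print(p,s['opening'],s['force'])
S=capture('scene'); a=S['pixels'][240:400,240:440,::-1]; cv2.imwrite('pics/s4.png',cv2.resize(a,None,fx=3.5,fy=3.5))
print(local(.4834-p[0],-.1459-p[1],.094-p[2],45))
```

```text
[ 0.48485673 -0.14781308  0.11314459] 0.14035676162577376 [ 0.02535728 -0.10212235  0.3935708 ]
[0.0191 0.0024 0.0003]
```

View pics/s4.png

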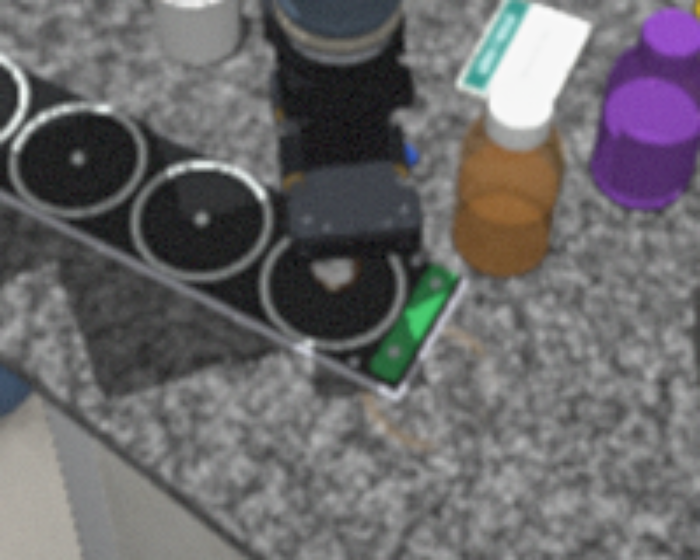

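View pics/w4.png

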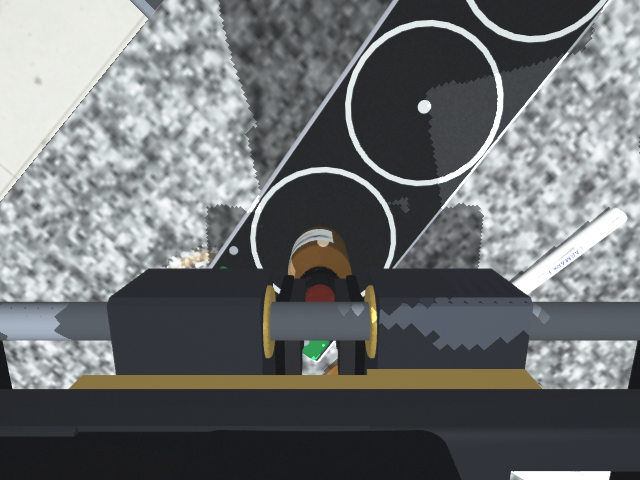

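Request:
play_rows --rows '[[[0.008,0.0024,0.0003,0,0,0,0.0],[0.014,0.0024,0.0003,0,0,0,0.0],[0.018,0.0024,0.0003,0,0,0,0.0],[0.0195,0.0024,0.0003,0,0,0,0.0],[0.0195,0.0024,0.0003,0,0,0,0.0],[0.0195,0.0024,0.0003,0,0,0,0.0]]]'

```text
time_s: 9.85
position: [0.4828, -0.1449, 0.093]
tcp_rot: [[0.0, -0.707, 0.707], [-0.0, 0.707, 0.707], [-1.0, -0.0, 0.0]]
force: [0.6, -0.3, -0.2]
opening: 0.139
```

Request:
play_rows --rows '[[[0,0,0,0,0,0,0.02],[0,0,0,0,0,0,0.03],[0,0,0,0,0,0,0.05],[0,0,0,0,0,0,0.05],[0,0,0,0,0,0,0.05],[0,0,0,0,0,0,0.05],[-0.01,0,0,0,0,0,0.05],[-0.05,0,0,0,0,0,0.05],[-0.1,0,0,0,0,0,0.06],[-0.15,0,0,0,0,0,0.06],[-0.2,0,0,0,0,0,0.06],[-0.2,0,0,0,0,0,0.06]]]'

```text
time_s: 11.05
position: [0.4867, -0.1469, 0.3011]
tcp_rot: [[0.015, -0.707, 0.707], [-0.008, 0.707, 0.707], [-1.0, -0.017, 0.005]]
force: [0.3, -1.1, 0.3]
opening: 0.679
```

Run:
```python
from h import *
c=capture('wrist'); save(c,'w5'); s=read_state(); p=s['position']; print(p,s['opening'],s['time_s'])
print(proj(c,(.4834,-.1459,.01)))
print(local(.4695-p[0],.3584-p[1],.2-p[2],45))
```

```text
[ 0.48471017 -0.14591485  0.29761552] 0.6872020856991079 11.1
[316.61585243 194.47615971]
[0.0976 0.3674 0.3458]
```

View pics/w5.png

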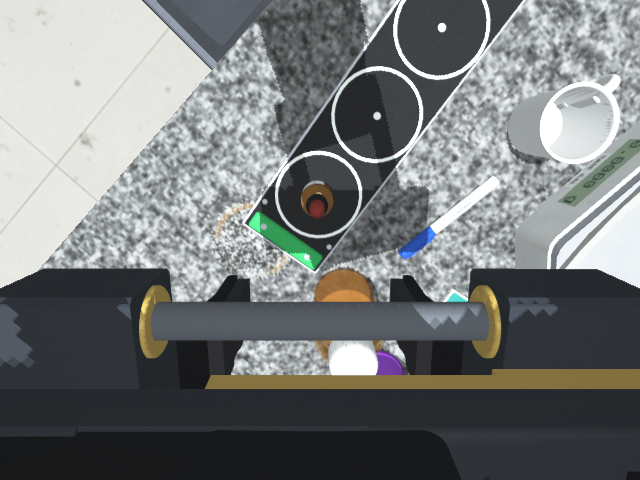

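The dropper stands in the green-end ring, with the bulb at (317,203) inside the ring centred about (318,195). Next, the flask.

Request:
play_rows --rows '[[[0,0.03,0.03,8,0,0,0.06],[0,0.06,0.06,16,0,0,0.06],[0,0.095,0.09,24,0,0,0.06],[0,0.13,0.12,32,0,0,0.06],[0,0.16,0.15,40,0,0,0.06],[0,0.195,0.18,45,0,0,0.06],[0,0.23,0.215,45,0,0,0.06],[0,0.265,0.25,45,0,0,0.06],[0,0.3,0.28,45,0,0,0.06],[0,0.33,0.31,45,0,0,0.06],[0,0.3674,0.3458,45,0,0,0.06],[0,0.3674,0.3458,45,0,0,0.06]]]'

```text
time_s: 12.3
position: [0.4659, 0.3643, 0.2912]
tcp_rot: [[-0.002, -0.005, 1.0], [0.001, 1.0, 0.005], [-1.0, 0.002, -0.002]]
force: [0.4, -0.3, 0.1]
opening: 0.689
```

Request:
play_rows --rows '[[[0.05,0,0,0,0,0,0.06],[0.09,0,0,0,0,0,0.06],[0.09,0,0,0,0,0,0.06],[0.09,0,0,0,0,0,0.06]]]'

```text
time_s: 12.7
position: [0.4671, 0.3585, 0.2023]
tcp_rot: [[-0.003, 0.001, 1.0], [-0.002, 1.0, -0.001], [-1.0, -0.002, -0.003]]
force: [1.1, -0.9, 0.2]
opening: 0.689
```

Run:
```python
from h import *
c=capture('wrist'); save(c,'w6'); s=read_state(); p=s['position']; print(p,np.round(s['tcp_rot'],3),s['opening'],s['time_s'])
print(proj(c,(.4695,.3584,.138)),proj(c,(.4695,.3584,.0)))
print(local(.4695-p[0],.3584-p[1],.109-p[2],0))
```

```text
[0.46843379 0.359221   0.20401749] [[ 0.001  0.001  1.   ]
 [ 0.     1.    -0.001]
 [-1.     0.     0.001]] 0.6923852931044032 12.75
[322.91839632 257.53263498] [322.06859975 215.46439392]
[ 0.095  -0.0008  0.0011]
```

View pics/w6.png

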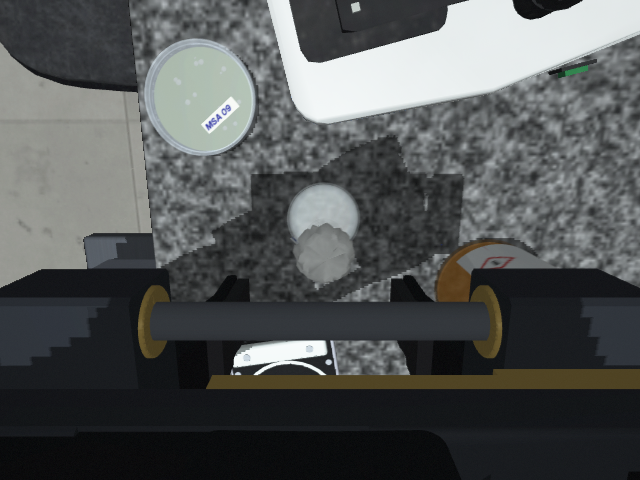

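The stopper at (324,255) matches the prediction (323,257). Descending to grip it.

Request:
play_rows --rows '[[[0.03,-0.0008,0.001,0,0,0,0.06],[0.06,-0.0008,0.001,0,0,0,0.06],[0.08,-0.0008,0.001,0,0,0,0.06],[0.094,-0.0008,0.001,0,0,0,0.06],[0.095,-0.0008,0.001,0,0,0,0.06],[0.095,-0.0008,0.001,0,0,0,0.06],[0.095,-0.0008,0.001,0,0,0,0.06],[0.095,-0.0008,0.001,0,0,0,0.0],[0.095,-0.0008,0.001,0,0,0,0.0],[0.095,-0.0008,0.001,0,0,0,0.0],[0.095,-0.0008,0.001,0,0,0,0.0],[0.095,-0.0008,0.001,0,0,0,0.0]]]'

```text
time_s: 13.95
position: [0.4688, 0.3587, 0.1083]
tcp_rot: [[0.0, 0.0, 1.0], [0.0, 1.0, -0.0], [-1.0, 0.0, 0.0]]
force: [0.0, 0.2, 2.0]
opening: 0.395
```

Request:
play_rows --rows '[[[0,0,0,0,0,0,0.0],[0,0,0,0,0,0,0.0],[0,0,0,0,0,0,0.0],[0,0,0,0,0,0,0.0],[-0.02,0,0,0,0,0,0.0],[-0.05,0,0,0,0,0,0.0],[-0.09,0,0,0,0,0,0.0],[-0.13,0,0,0,0,0,0.0],[-0.15,0,0,0,0,0,0.0],[-0.15,0,0,0,0,0,0.0],[-0.15,0,0,0,0,0,0.0]]]'

```text
time_s: 15.05
position: [0.4678, 0.3582, 0.257]
tcp_rot: [[-0.002, 0.0, 1.0], [-0.001, 1.0, -0.0], [-1.0, -0.001, -0.002]]
force: [-0.2, -0.2, -1.3]
opening: 0.396
```

Run:
```python
from h import *
c=capture('wrist'); save(c,'w7'); s=read_state(); p=s['position']; print(p,s['opening'],s['time_s'],s['force'])
print(local(.4672-p[0],-.0411-p[1],.139-p[2],0))
```

```text
[0.46728773 0.35793516 0.25610803] 0.39358872441903975 15.1 [ 0.10549281 -0.60997555 -0.94268225]
[ 1.171e-01 -3.990e-01 -1.000e-04]
```

View pics/w7.png

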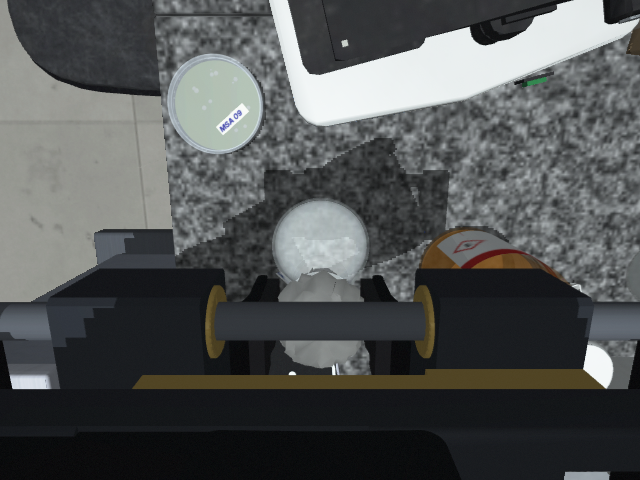

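Request:
play_rows --rows '[[[0,-0.04,0,0,0,0,0.0],[0,-0.085,0,0,0,0,0.0],[0,-0.13,0,0,0,0,0.0],[0,-0.175,0,0,0,0,0.0],[0,-0.22,0,0,0,0,0.0],[0,-0.265,0,0,0,0,0.0],[0,-0.31,0,0,0,0,0.0],[0,-0.35,0,0,0,0,0.0],[0,-0.38,0,0,0,0,0.0],[0,-0.399,0,0,0,0,0.0],[0,-0.399,0,0,0,0,0.0],[0,-0.399,0,0,0,0,0.0]]]'

```text
time_s: 16.3
position: [0.4673, -0.04, 0.2564]
tcp_rot: [[-0.004, 0.002, 1.0], [0.002, 1.0, -0.002], [-1.0, 0.002, -0.004]]
force: [-0.1, -0.1, -1.2]
opening: 0.393
```

Request:
play_rows --rows '[[[0.04,0,0,0,0,0,0.0],[0.08,0,0,0,0,0,0.0],[0.105,0,0,0,0,0,0.0],[0.117,0,0,0,0,0,0.0],[0.117,0,0,0,0,0,0.0],[0.117,0,0,0,0,0,0.0]]]'

```text
time_s: 16.9
position: [0.4683, -0.0393, 0.1408]
tcp_rot: [[-0.001, -0.001, 1.0], [0.001, 1.0, 0.001], [-1.0, 0.001, -0.001]]
force: [0.2, -0.2, -1.1]
opening: 0.393
```

Run:
```python
from h import *
c=capture('wrist'); save(c,'w8'); s=read_state(); p=s['position']; print(p,s['opening'],s['time_s'],s['force'])
print(local(.4672-p[0],-.0411-p[1],.119-p[2],0))
S=capture('scene'); a=S['pixels'][220:380,200:400,::-1]; cv2.imwrite('pics/s8.png',cv2.resize(a,None,fx=3.5,fy=3.5))
```

```text
[ 0.46881422 -0.0397026   0.14140909] 0.39585638970808346 16.95 [-0.31388844 -0.26647509 -0.64339398]
[ 0.0224 -0.0014 -0.0016]
```

View pics/s8.png

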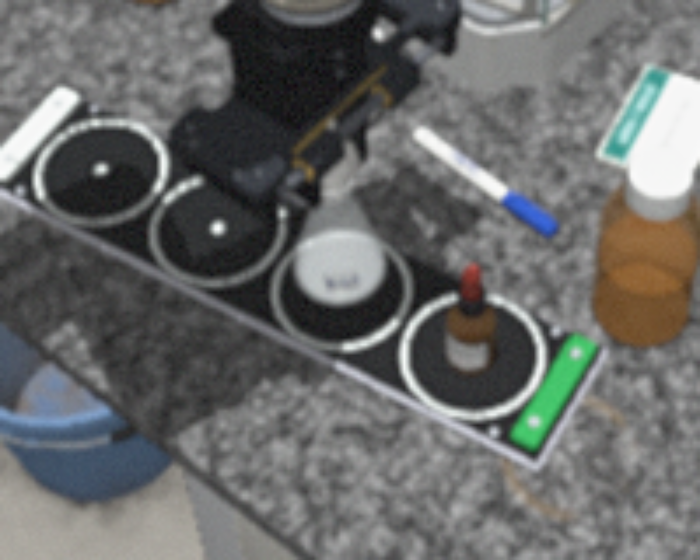

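View pics/w8.png

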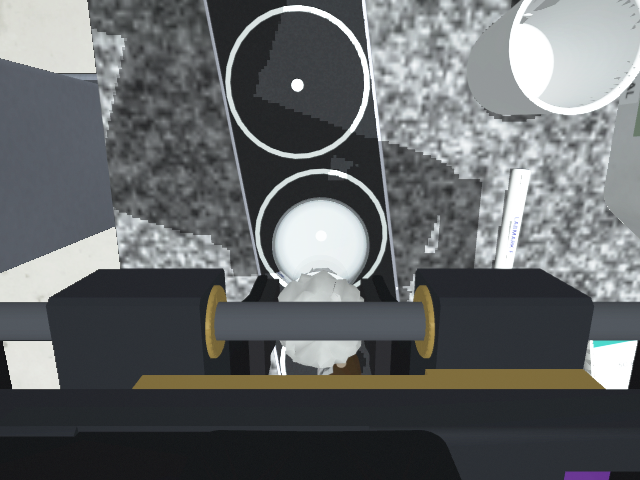

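Request:
play_rows --rows '[[[0.01,-0.0014,-0.0012,0,0,0,0.0],[0.017,-0.0014,-0.0012,0,0,0,0.0],[0.021,-0.0014,-0.0012,0,0,0,0.0],[0.0225,-0.0014,-0.0012,0,0,0,0.0],[0.0225,-0.0014,-0.0012,0,0,0,0.0],[0.0225,-0.0014,-0.0012,0,0,0,0.0]]]'

```text
time_s: 17.6
position: [0.4674, -0.0419, 0.1186]
tcp_rot: [[0.0, 0.0, 1.0], [-0.0, 1.0, -0.0], [-1.0, -0.0, 0.0]]
force: [1.0, -0.4, -2.2]
opening: 0.394
```

Request:
play_rows --rows '[[[0,0,0,0,0,0,0.04],[0,0,0,0,0,0,0.05],[0,0,0,0,0,0,0.06],[0,0,0,0,0,0,0.065],[0,0,0,0,0,0,0.065],[0,0,0,0,0,0,0.065],[-0.01,0,0,0,0,0,0.065],[-0.05,0,0,0,0,0,0.065],[-0.1,0,0,0,0,0,0.065],[-0.15,0,0,0,0,0,0.065],[-0.15,0,0,0,0,0,0.065],[-0.15,0,0,0,0,0,0.065]]]'

```text
time_s: 18.8
position: [0.4678, -0.0419, 0.2704]
tcp_rot: [[0.004, 0.0, 1.0], [-0.001, 1.0, -0.0], [-1.0, -0.001, 0.004]]
force: [0.1, 0.2, -0.3]
opening: 0.748
```

Run:
```python
from h import *
c=capture('wrist'); save(c,'w9'); s=read_state(); p=s['position']; print(p,s['opening'],s['time_s'],s['force'])
print(local(.5925-p[0],-.2102-p[1],.25-p[2],0))
```

```text
[ 0.46670516 -0.04157459  0.26881588] 0.7457543695160515 18.85 [-0.78657508 -0.02028499 -0.69039897]
[ 0.0188 -0.1686  0.1258]
```

View pics/w9.png

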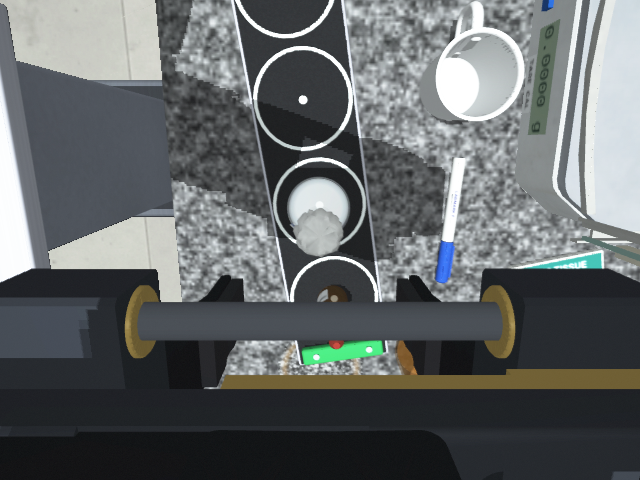

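Request:
play_rows --rows '[[[0,-0.03,0.025,0,0,0,0.065],[0,-0.065,0.05,0,0,0,0.065],[0,-0.1,0.075,0,0,0,0.065],[0,-0.135,0.1,0,0,0,0.065],[0.01,-0.1686,0.1258,0,0,0,0.065],[0.04,-0.1686,0.1258,0,0,0,0.065],[0.05,-0.1686,0.1258,0,0,0,0.065],[0.05,-0.1686,0.1258,0,0,0,0.065],[0.05,-0.1686,0.1258,0,0,0,0.065]]]'

```text
time_s: 19.75
position: [0.5923, -0.2094, 0.2181]
tcp_rot: [[-0.002, -0.0, 1.0], [0.001, 1.0, 0.0], [-1.0, 0.001, -0.002]]
force: [1.3, -0.4, -0.1]
opening: 0.746
```

Run:
```python
from h import *
c=capture('wrist'); save(c,'w10'); s=read_state(); p=s['position']; print(p,s['opening'],s['time_s'],s['force'])
print(proj(c,(.5925,-.2102,.162)),proj(c,(.5925,-.2102,0)))
print(local(.5925-p[0],-.2102-p[1],.133-p[2],0))
```

```text
[ 0.59296568 -0.20973584  0.2191896 ] 0.748212809286363 19.8 [ 1.31198222 -0.09179454  0.06009677]
[318.94968726 262.8896326 ] [319.44107188 213.75126644]
[ 0.0862 -0.0005 -0.0005]
```

View pics/w10.png

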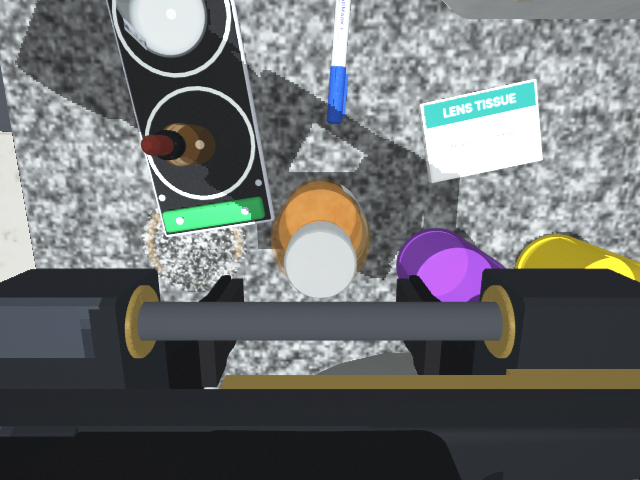

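The brown bottle's cap is at (320,259), against a prediction of (319,263). The purple look-alike at (440,265) is clear of the finger path.

Request:
play_rows --rows '[[[0.03,0.001,-0.0005,0,0,0,0.065],[0.06,0.001,-0.0005,0,0,0,0.065],[0.076,0.001,-0.0005,0,0,0,0.065],[0.086,0.001,-0.0005,0,0,0,0.065],[0.086,0.001,-0.0005,0,0,0,0.065],[0.086,0.001,-0.0005,0,0,0,0.065],[0.086,0.001,-0.0005,0,0,0,0.03],[0.086,0.001,-0.0005,0,0,0,0.03],[0.086,0.001,-0.0005,0,0,0,0.0],[0.086,0.001,-0.0005,0,0,0,0.0],[0.086,0.001,-0.0005,0,0,0,0.0],[0.086,0.001,-0.0005,0,0,0,0.0]]]'

```text
time_s: 21.0
position: [0.5926, -0.2096, 0.133]
tcp_rot: [[0.0, 0.0, 1.0], [-0.0, 1.0, -0.0], [-1.0, -0.0, 0.0]]
force: [-1.0, -0.8, 3.1]
opening: 0.478
```

Request:
play_rows --rows '[[[0,0,0,0,0,0,0.0],[0,0,0,0,0,0,0.0],[0,0,0,0,0,0,0.0],[-0.02,0,0,0,0,0,0.0],[-0.05,0,0,0,0,0,0.0],[-0.09,0,0,0,0,0,0.0],[-0.13,0,0,0,0,0,0.0],[-0.17,0,0,0,0,0,0.0],[-0.19,0,0,0,0,0,0.0],[-0.19,0,0,0,0,0,0.0],[-0.19,0,0,0,0,0,0.0]]]'

```text
time_s: 22.1
position: [0.5917, -0.2089, 0.3206]
tcp_rot: [[-0.003, 0.0, 1.0], [0.002, 1.0, -0.0], [-1.0, 0.002, -0.003]]
force: [-0.3, -0.2, -4.0]
opening: 0.474
```

Run:
```python
from h import *
c=capture('wrist'); save(c,'w11'); s=read_state(); p=s['position']; print(p,s['opening'],s['time_s'],s['force'])
print(local(.451-p[0],.0636-p[1],.16-p[2],0))
```

```text
[ 0.59119623 -0.20865712  0.31969054] 0.4738397841862624 22.15 [-0.53834857 -0.37763666 -3.35076234]
[ 0.1597  0.2723 -0.1402]
```

View pics/w11.png

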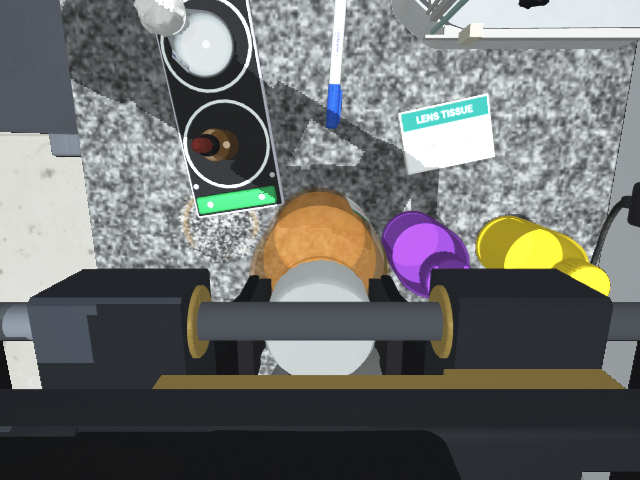

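Request:
play_rows --rows '[[[0,0.02,-0.015,0,0,0,0.0],[0,0.05,-0.035,0,0,0,0.0],[0,0.085,-0.055,0,0,0,0.0],[0,0.12,-0.075,0,0,0,0.0],[0,0.155,-0.095,0,0,0,0.0],[0,0.19,-0.11,0,0,0,0.0],[0,0.225,-0.125,0,0,0,0.0],[0,0.255,-0.135,0,0,0,0.0],[0,0.2723,-0.1402,0,0,0,0.0],[0,0.2723,-0.1402,0,0,0,0.0],[0,0.2723,-0.1402,0,0,0,0.0],[0,0.2723,-0.1402,0,0,0,0.0]]]'

```text
time_s: 23.35
position: [0.4525, 0.0621, 0.3216]
tcp_rot: [[-0.002, 0.001, 1.0], [-0.0, 1.0, -0.001], [-1.0, -0.0, -0.002]]
force: [-0.2, 0.2, -2.6]
opening: 0.472
```

Request:
play_rows --rows '[[[0.03,0,0,0,0,0,0.0],[0.07,0,0,0,0,0,0.0],[0.11,0,0,0,0,0,0.0],[0.145,0,0,0,0,0,0.0],[0.16,0,0,0,0,0,0.0],[0.16,0,0,0,0,0,0.0],[0.16,0,0,0,0,0,0.0]]]'

```text
time_s: 24.05
position: [0.4533, 0.0621, 0.1626]
tcp_rot: [[0.0, 0.002, 1.0], [-0.0, 1.0, -0.002], [-1.0, -0.0, 0.0]]
force: [0.9, 0.4, -2.1]
opening: 0.475
```

Run:
```python
from h import *
c=capture('wrist'); save(c,'w12'); s=read_state(); p=s['position']; print(p,s['opening'],s['time_s'],s['force'])
print(local(.451-p[0],.0636-p[1],.143-p[2],0))
S=capture('scene'); a=S['pixels'][200:360,180:380,::-1]; cv2.imwrite('pics/s12.png',cv2.resize(a,None,fx=3.5,fy=3.5))
```

```text
[0.45376854 0.06218264 0.16323121] 0.4755631239094312 24.1 [ 1.34583199  0.59017758 -3.18907174]
[ 0.0202  0.0014 -0.0028]
```

View pics/s12.png

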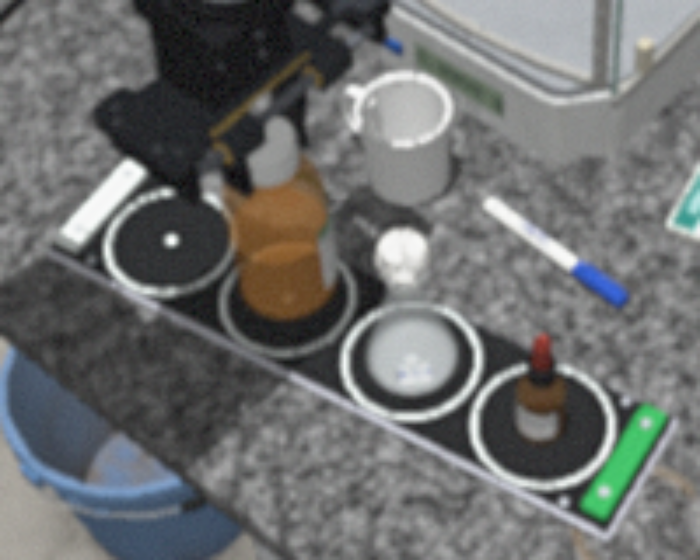

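View pics/w12.png

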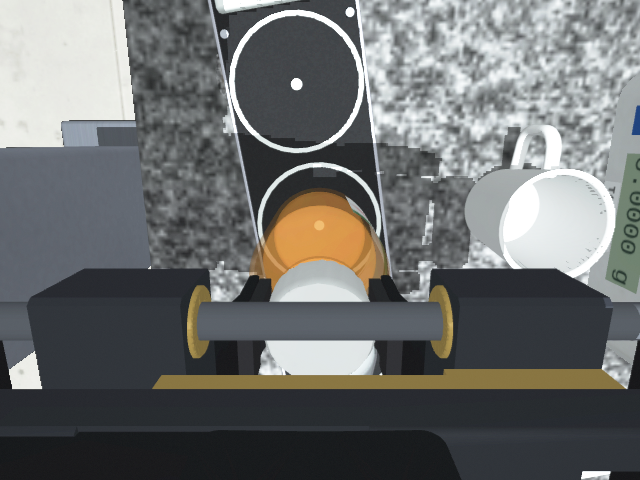

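Request:
play_rows --rows '[[[0.008,0.0012,-0.0022,0,0,0,0.0],[0.015,0.0012,-0.0022,0,0,0,0.0],[0.019,0.0012,-0.0022,0,0,0,0.0],[0.0203,0.0012,-0.0022,0,0,0,0.0],[0.0203,0.0012,-0.0022,0,0,0,0.0],[0.0203,0.0012,-0.0022,0,0,0,0.0]]]'

```text
time_s: 24.75
position: [0.4499, 0.0642, 0.143]
tcp_rot: [[-0.0, 0.0, 1.0], [-0.0, 1.0, -0.0], [-1.0, -0.0, -0.0]]
force: [-1.4, 1.2, 6.2]
opening: 0.475
```

Request:
play_rows --rows '[[[0,0,0,0,0,0,0.045],[0,0,0,0,0,0,0.055],[0,0,0,0,0,0,0.065],[0,0,0,0,0,0,0.065],[0,0,0,0,0,0,0.065],[-0.01,0,0,0,0,0,0.065],[-0.04,0,0,0,0,0,0.065],[-0.08,0,0,0,0,0,0.065],[-0.12,0,0,0,0,0,0.065],[-0.15,0,0,0,0,0,0.065],[-0.15,0,0,0,0,0,0.065],[-0.15,0,0,0,0,0,0.065]]]'

```text
time_s: 25.95
position: [0.4502, 0.0641, 0.2931]
tcp_rot: [[0.002, 0.0, 1.0], [-0.0, 1.0, -0.0], [-1.0, -0.0, 0.002]]
force: [-0.5, -0.6, 0.1]
opening: 0.741
```

Run:
```python
from h import *
c=capture('wrist'); save(c,'w13'); s=read_state(); p=s['position']; print(p,s['opening'],s['time_s'],s['force'])
print(local(.6195-p[0],.292-p[1],.29-p[2],0))
```

```text
[0.44943691 0.06417839 0.29197902] 0.7458840258486564 26.0 [ 0.24435878  0.54618123 -1.51308048]
[0.002  0.2278 0.1701]
```

View pics/w13.png

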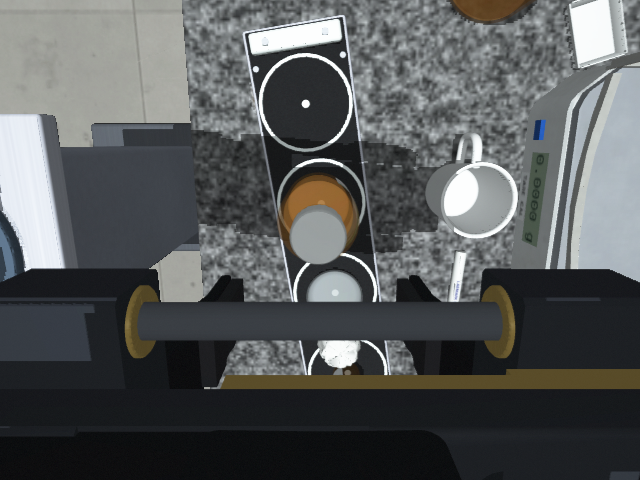

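Request:
play_rows --rows '[[[-0.01,0.045,0,0,0,0,0.065],[-0.01,0.09,0.01,0,0,0,0.065],[-0.01,0.135,0.02,0,0,0,0.065],[-0.01,0.18,0.035,0,0,0,0.065],[-0.01,0.215,0.06,0,0,0,0.065],[0,0.228,0.095,0,0,0,0.065],[0,0.228,0.13,0,0,0,0.065],[0,0.228,0.16,0,0,0,0.065],[0,0.228,0.17,0,0,0,0.065],[0,0.228,0.17,0,0,0,0.065],[0,0.228,0.17,0,0,0,0.065],[0,0.228,0.17,0,0,0,0.065]]]'

```text
time_s: 27.2
position: [0.6186, 0.292, 0.292]
tcp_rot: [[-0.002, -0.0, 1.0], [-0.0, 1.0, 0.0], [-1.0, -0.0, -0.002]]
force: [-1.4, -0.3, -0.6]
opening: 0.745
```

Run:
```python
from h import *
c=capture('wrist'); save(c,'w14'); s=read_state(); p=s['position']; print(p,s['opening'],s['time_s'],s['force'])
print(proj(c,(.6195,.292,.208)),proj(c,(.6195,.292,0)))
print(local(.6195-p[0],.292-p[1],.18-p[2],0))
T=capture('top'); save(T,'t14')
```

```text
[0.61884079 0.29214448 0.29243135] 0.7456554336922488 27.25 [-0.3311142   0.38823771  0.25800974]
[320.2091549  248.84590378] [320.21364405 201.57617517]
[ 1.124e-01 -1.000e-04  7.000e-04]
```

View pics/w14.png

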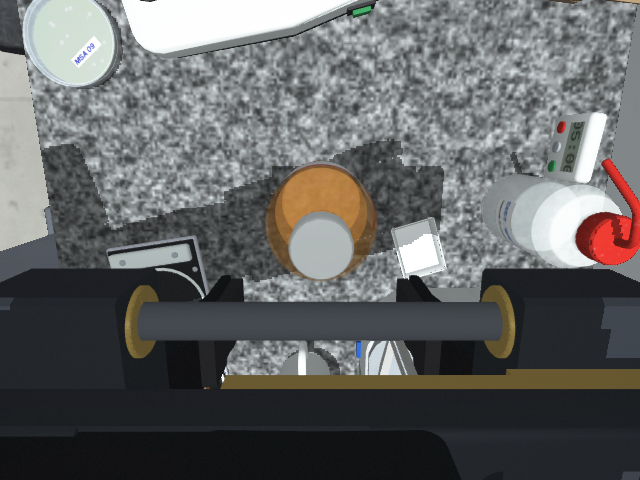

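View pics/t14.png

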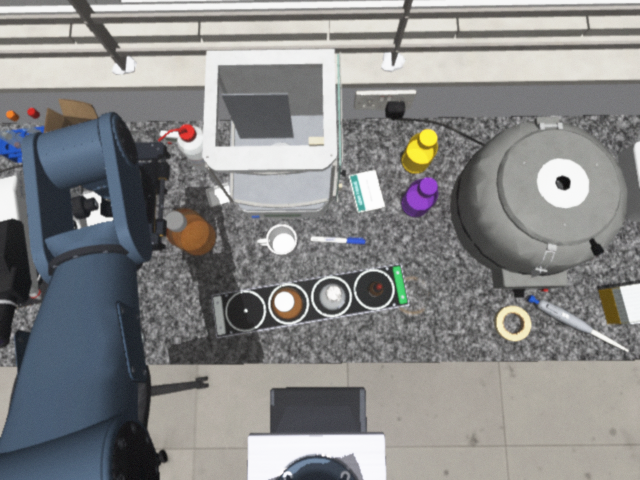

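Cap at (320,245), predicted (320,249), which is fine. Before descending I'll check the red-capped wash bottle's clearance to the gripper body.

Run:
```python
from h import *
c=capture('wrist');T=capture('top')
def tri(uv1,uv2):
    A_=[];b=[]
    for cc,uv in((c,uv1),(T,uv2)):
        R,t,K=cam(cc); o=-R.T@t; d=R.T@np.linalg.inv(K)@np.array([*uv,1.]); d/=np.linalg.norm(d); P=np.eye(3)-np.outer(d,d); A_.append(P); b.append(P@o)
    return np.linalg.lstsq(np.vstack(A_),np.hstack(b),rcond=None)[0]
print('red cap',tri((607,240),(188,133)))
print('white corner balance?',ray(T,(206,165),.35),ray(T,(206,165),.4))
```

```text
red cap [0.83606014 0.28570002 0.15792969]
white corner balance? [0.68947405 0.1933494  0.35      ] [0.67177579 0.18092085 0.4       ]
```

Request:
play_rows --rows '[[[0.04,0.001,0.0005,0,0,0,0.065],[0.08,0.001,0.0005,0,0,0,0.065],[0.1,0.001,0.0005,0,0,0,0.065],[0.112,0.001,0.0005,0,0,0,0.065],[0.1125,0.001,0.0005,0,0,0,0.065],[0.1125,0.001,0.0005,0,0,0,0.065],[0.1125,0.001,0.0005,0,0,0,0.03],[0.1125,0.001,0.0005,0,0,0,0.03],[0.1125,0.001,0.0005,0,0,0,0.0],[0.1125,0.001,0.0005,0,0,0,0.0],[0.1125,0.001,0.0005,0,0,0,0.0],[0.1125,0.001,0.0005,0,0,0,0.0]]]'

```text
time_s: 28.6
position: [0.6207, 0.2932, 0.1804]
tcp_rot: [[0.0, 0.0, 1.0], [0.0, 1.0, -0.0], [-1.0, 0.0, 0.0]]
force: [-1.8, -0.1, 4.5]
opening: 0.473
```

Request:
play_rows --rows '[[[0,0,0,0,0,0,0.0],[0,0,0,0,0,0,0.0],[0,0,0,0,0,0,0.0],[0,0,0,0,0,0,0.0],[-0.01,0,0,0,0,0,0.0],[-0.025,0,0,0,0,0,0.0],[-0.045,0,0,0,0,0,0.0],[-0.06,0,0,0,0,0,0.0],[-0.07,0,0,0,0,0,0.0],[-0.07,0,0,0,0,0,0.0],[-0.07,0,0,0,0,0,0.0]]]'

```text
time_s: 29.7
position: [0.6205, 0.2929, 0.2493]
tcp_rot: [[-0.001, 0.0, 1.0], [-0.0, 1.0, -0.0], [-1.0, -0.0, -0.001]]
force: [-0.3, -1.3, -5.0]
opening: 0.477
```

Run:
```python
from h import *
c=capture('wrist'); save(c,'w15'); s=read_state(); p=s['position']; print(p,s['opening'],s['time_s'],s['force'])
print(local(.4347-p[0],.1684-p[1],.25-p[2],0))
```

```text
[0.62007447 0.29277547 0.24867241] 0.4746727573165497 29.75 [ 0.45303657  0.54334741 -4.67915885]
[-0.0013 -0.1244 -0.1854]
```

View pics/w15.png

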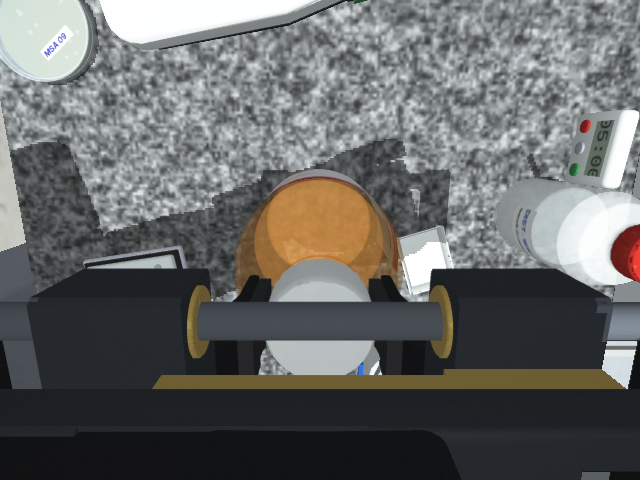

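Request:
play_rows --rows '[[[0,-0.003,-0.005,0,0,0,0.0],[0,-0.01,-0.015,0,0,0,0.0],[0,-0.02,-0.03,0,0,0,0.0],[0,-0.032,-0.048,0,0,0,0.0],[0,-0.045,-0.068,0,0,0,0.0],[0,-0.06,-0.09,0,0,0,0.0],[0,-0.075,-0.112,0,0,0,0.0],[0,-0.09,-0.134,0,0,0,0.0],[0,-0.103,-0.154,0,0,0,0.0],[0,-0.113,-0.17,0,0,0,0.0],[0,-0.12,-0.18,0,0,0,0.0],[0,-0.1244,-0.1854,0,0,0,0.0]]]'

```text
time_s: 30.95
position: [0.4341, 0.1682, 0.2496]
tcp_rot: [[-0.001, 0.001, 1.0], [-0.0, 1.0, -0.001], [-1.0, -0.0, -0.001]]
force: [-0.3, -0.6, -4.0]
opening: 0.478
```

Request:
play_rows --rows '[[[0,0,0,0,0,0,0.0],[0,0,0,0,0,0,0.0],[0,0,0,0,0,0,0.0],[0,0,0,0,0,0,0.0],[0.005,0,0,0,0,0,0.0],[0.015,0,0,0,0,0,0.0],[0.025,0,0,0,0,0,0.0],[0.034,0,0,0,0,0,0.0],[0.04,0,0,0,0,0,0.0],[0.04,0,0,0,0,0,0.0],[0.04,0,0,0,0,0,0.0]]]'

```text
time_s: 32.05
position: [0.4354, 0.1687, 0.2096]
tcp_rot: [[-0.0, 0.0, 1.0], [-0.0, 1.0, -0.0], [-1.0, -0.0, -0.0]]
force: [0.8, 0.3, -4.1]
opening: 0.473
```

Run:
```python
from h import *
c=capture('wrist'); save(c,'w16'); s=read_state(); p=s['position']; print(p,s['opening'],s['time_s'],s['force'])
print(local(.4347-p[0],.1684-p[1],.1905-p[2],0))
S=capture('scene'); a=S['pixels'][180:340,150:350,::-1]; cv2.imwrite('pics/s16.png',cv2.resize(a,None,fx=3.5,fy=3.5))
```

```text
[0.4357065  0.1687621  0.20989285] 0.4726558238761349 32.1 [-0.25150191 -0.83042887 -5.34870779]
[ 0.0194 -0.0004 -0.001 ]
```

View pics/s16.png

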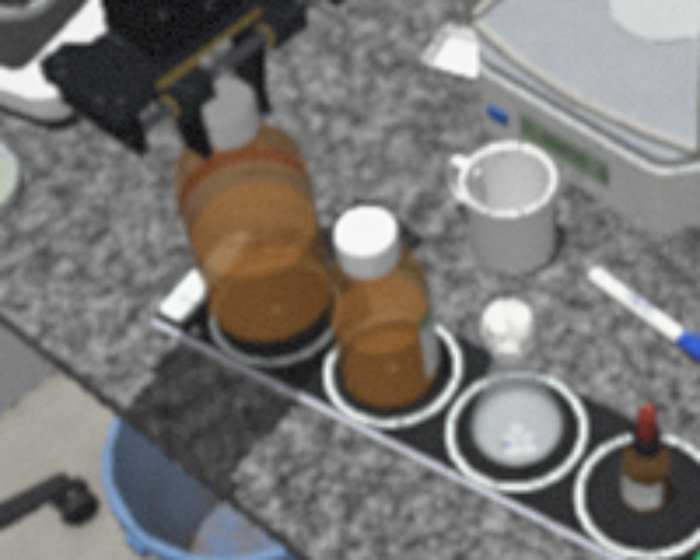

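View pics/w16.png

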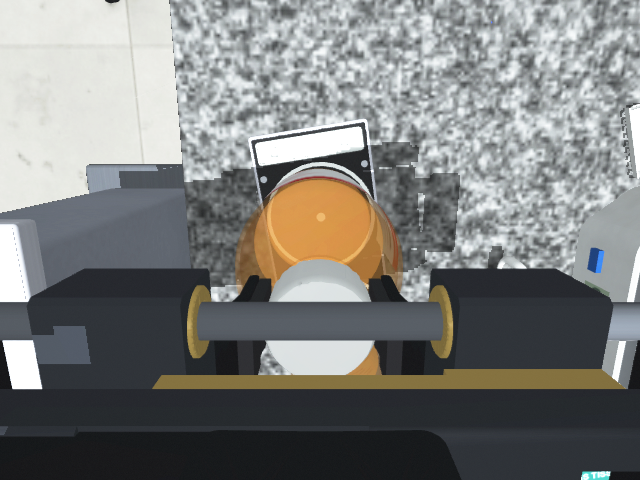

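Request:
play_rows --rows '[[[0.005,0,-0.001,0,0,0,0.0],[0.01,0,-0.001,0,0,0,0.0],[0.014,0,-0.001,0,0,0,0.0],[0.017,0,-0.001,0,0,0,0.0],[0.019,0,-0.001,0,0,0,0.0],[0.02,0,-0.001,0,0,0,0.0],[0.02,0,-0.001,0,0,0,0.0],[0.02,0,-0.001,0,0,0,0.0],[0.02,0,-0.001,0,0,0,0.0]]]'

```text
time_s: 33.05
position: [0.4343, 0.1688, 0.1904]
tcp_rot: [[0.0, 0.0, 1.0], [0.0, 1.0, -0.0], [-1.0, 0.0, 0.0]]
force: [-1.6, -0.2, 6.2]
opening: 0.475
```

Request:
play_rows --rows '[[[0,0,0,0,0,0,0.045],[0,0,0,0,0,0,0.055],[0,0,0,0,0,0,0.065],[0,0,0,0,0,0,0.065],[0,0,0,0,0,0,0.065],[-0.01,0,0,0,0,0,0.065],[-0.04,0,0,0,0,0,0.065],[-0.08,0,0,0,0,0,0.065],[-0.12,0,0,0,0,0,0.065],[-0.12,0,0,0,0,0,0.065]]]'

```text
time_s: 34.05
position: [0.4381, 0.1694, 0.3159]
tcp_rot: [[0.014, 0.0, 1.0], [0.002, 1.0, -0.0], [-1.0, 0.002, 0.014]]
force: [-0.6, 0.3, -0.4]
opening: 0.744
```

Request:
play_rows --rows '[[[-0.02,0.05,0,0,0,0,0.065],[-0.02,0.1,0,0,0,0,0.065],[-0.02,0.15,0,0,0,0,0.065],[-0.02,0.2,0,0,0,0,0.065],[-0.02,0.24,0,0,0,0,0.065],[-0.02,0.24,0,0,0,0,0.065],[-0.02,0.24,0,0,0,0,0.065]]]'

```text
time_s: 34.75
position: [0.4337, 0.4092, 0.3289]
tcp_rot: [[-0.001, -0.002, 1.0], [-0.002, 1.0, 0.002], [-1.0, -0.002, -0.001]]
force: [-0.1, -0.3, 0.6]
opening: 0.75
```

Run:
```python
from h import *
cs={n:capture(n) for n in('scene','top')}
save(cs['scene'],'sF'); save(cs['top'],'tF'); s=read_state(); print(s['time_s'],s['position'])
tgt=dict(dropper_bottle=(.4834,-.1459),flask=(.4672,-.0411),small_amber=(.451,.0636),large_amber=(.4347,.1684))
for name,t in tgt.items():
    for n in cs:
        e=proj(cs[n],(*t,.06)); b=[d for d in trace(n,name) if np.hypot(*(d['at']-e))<30]
        if b: r=fit([(cs[n],b[0]['mask'])],name,t,.01); print(name,n,((r[0]-t)*1000).round(1),'mm',round(r[1],2))
for n in cs:
    for d in trace(n,'mug')[:2]:
        cy,cx=np.argwhere(d['mask']).mean(0); print('mug',n,ray(cs[n],(cx,cy),.04).round(4))
for n,(a,b,c_,d_) in dict(sF=(180,380,150,400),tF=(180,350,150,470)).items():
    i=cv2.imread(f'pics/{n}.png')[a:b,c_:d_]; cv2.imwrite(f'pics/{n}c.png',cv2.resize(i,None,fx=2.4,fy=2.4))
```

```text
34.85 [0.43412053 0.40764447 0.32935801]
dropper_bottle scene [-1.1  1.1] mm 0.14
dropper_bottle top [0.1 1.8] mm 0.21
flask scene [1.1 0.3] mm 0.15
flask top [-0.2 -0.9] mm 0.08
small_amber scene [-1.3 -0.4] mm 0.08
small_amber top [-2.5 -0.3] mm 0.09
large_amber scene [-1.8  1. ] mm 0.09
large_amber top [-2.1 -4.1] mm 0.08
mug scene [0.6015 0.0832 0.04  ]
mug top [0.6036 0.0823 0.04  ]
```

View pics/sFc.png

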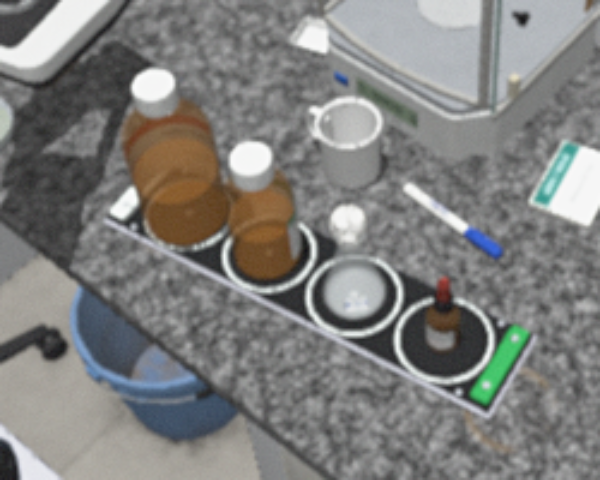

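View pics/tFc.png

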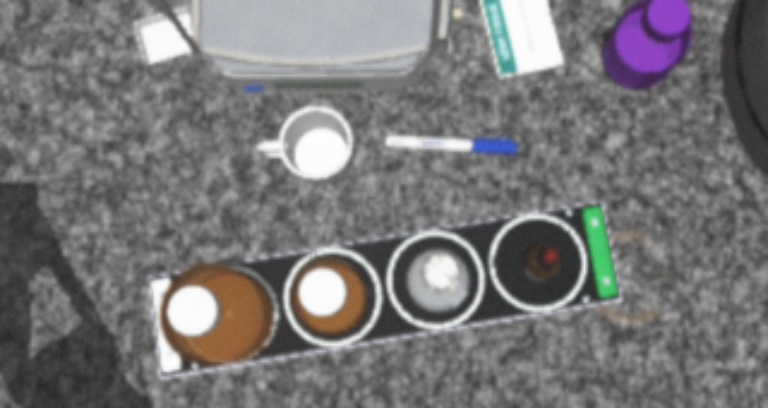

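All four stand upright inside their rings, in order, and the mug hasn't moved. Handing in.

```bash
python3 -c "
from rig import *
print(hand_in())"
```

```text
the job is handed in; nothing more can be done
None
```

All four items are on the strip in height order. From the green tab to the white tab they are the dropper bottle, flask, smaller amber and larger amber. I gripped each by its bulb, stopper or cap, set them down shortest first, then moved the arm clear and handed in at about 35 s.

**Last checks:** the scene and top pictures show every item upright inside its ring. The fitted positions are within about 3 mm of the ring centres. The exception is the larger amber bottle, where the cameras disagreed along the row: the top view says 4 mm off and the scene view 1 mm.

**Left alone:** the mug measures within about 1 mm of where it started. I did not go near the purple or yellow look-alikes. The reported wrist forces stayed at about 6 N or below.

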